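# Tighten the wing nut on the red ribbon's holder

### The arm

A 7-joint arm with a two-finger parallel gripper is mounted at the origin on the work surface; the furniture and walls round the work are solid. World frame = base frame: x ahead of the robot, y to its left, z up, the work surface at z = 0. Lengths are in mm, angles in rad, forces in N, time in s.
With the tool pointing down it reaches from about 400 to 875 mm from the base axis. Payload 6.5 kg.
Tool frame: the origin (TCP) lies on the front face of the gripper's body, between the roots of the fingers; the fingertips stand 73 mm ahead of it and the grasp point (between the pads) lies 54 mm ahead of it; z points along the fingers, y is the direction in which the jaws open and shut (so a half turn about z gives the same grasp; the last joint's range is limited). The gripper opens to 85 mm and grips with 20 to 120 N. Pads are 22 mm wide; open, the fingers measure 114 mm over their backs; the gripper's body (76 mm by 85 mm) begins 54 mm behind the grasp point. The pads swing forward as they close: fully open they stand 13 mm farther back than shut.
Start: joints at [1.133, 0.536, -0.004, 1.538, 0.003, 1.067, -0.071], TCP at [236.138, -605.582, 303.89] pointing down, gripper open.
Joint ranges: [-2.7, 2.7], [-0.37, 2.16], [-1.27, 1.26], [0.24, 2.4], [-1.31, 4.45], [0.19, 1.91], [-2.76, 2.76]. Speed limits (rad/s): [2.39, 2.39, 3.14, 3.14, 3.14, 3.14, 3.14].

### API

Orientations are given as a unit quaternion [w, x, y, z].
In Python, from plant import manip, vision gives the robot as it stands.
- The arm moves only by the tool send_rows, never from a script. Its argument "moves" is one flat list of numbers, 7 for each row, row after row: the turn, a rotation vector about the tool's x, y, z in rad, then the shift along the tool's x, y, z in mm, then the opening, from -1 (shut) to 1 (fully open). In form: [ax, ay, az, tx, ty, tz, hand, ax, ay, az, tx, ty, tz, hand, ...]. A call has 1 to 20 rows; each row shifts and turns the commanded pose from where the row before left it, along the tool's axes as they then stand; what a row does not reach is not made up. A row lasts 1/8 s, in which the tool goes at most 62.5 mm and 10.7 degrees, less where a joint would pass 70% of its speed; a pose out of reach is approached as far as the arm can. A call with a gripper value outside its range is refused whole. The fingers move at their own pace and stop on an object; "squeeze" is the grip in N (left out, the last holds). Time passes only in rows, so rows that do not move let the fingers close. It gives the time, the measured TCP pose, the force and the opening at its end, in the units of the state.
- manip.read_state(): the state, without advancing time (a new reading comes with each control period).
- vision.read_camera(name): name is "scene" or "top"; returns a dict with "frame" (480x640x3 uint8, blue, green, red), "K" (3x3 intrinsics, pixels), "position" and "orientation" of the camera in the world. Camera axes: x right, y down, z forward; pixel columns grow to the right and rows downward; lengths in mm; the calibration is good to about 2 mm. A picture is of the moment at which its call begins. There is no depth.
- manip.finish_job(): hands the job in, once; it reports no verdict.
The state is a dict: "time_s": time; "joints": joint angles; "joint_vel": joint speeds; "joint_efforts": joint torques, N m; "ee_pos": TCP position; "eef_rot": TCP orientation; "ft_force": force on the tool from outside, world axes, zero at the start; "moment": the same for the moment, N m; "finger_gap": opening from 0.0 (shut) to 1.0 (fully open).
Only numpy, scipy, OpenCV 4.12 (cv2) and the standard library are available. Lean on these libraries where they do the work, as an engineer would, in place of code of your own. Each camera call takes 0.05 s, during which the arm holds its last target.

### The job

The wing nut on the red ribbon's holder has worked loose: screw it down clockwise until it is fully tight and stops, by pushing its wings round with the fingertips, stroke after stroke, without gripping the nut. Do not loosen the green ribbon's nut, and leave all the other things on the table where they are.

Things in the scene. Friction and masses are not known exactly. Their poses are not given: they have to be found in the camera images.
- red_holder: holder of the red ribbon, fixed to the table: wooden base 110 x 86 x 16 mm with a red strip on its front edge, upright 10 mm brass spindle (top 78 mm above the table), lying spool (66 mm across, top 40 mm up), washer (top 43 mm), black wing nut on top. Origin: on the table, on the spindle's axis; z up, level x points to the steel guide post 58 mm away, which keeps a fingertip from circling the nut
- red_guide (a point): top of the red holder's guide post (upright, 8 mm thick, with a 24 mm wide eye, top 104 mm above the table)
- red_nut_centre (a point): point on the spindle's axis at mid-height of the wings of the red holder's wing nut, 67 mm above the table when tight and up to 5.5 mm higher when unscrewed. The nut has two flat upright wings straight opposite each other: each 7 mm thick, 24 mm high (12 mm above and below this point), reaching from the hub out to 42 mm from the axis
- red_nut_wing (a point): point in the middle of one wing of the red nut, 30 mm out from the axis; the other wing is diametrically opposite
- red_nut (a joint): turn of the red nut in rad: 0 = screwed down tight against its stop, negative = unscrewed (-6.28 is one full turn up); it grows when the nut is turned clockwise seen from above. The nut sinks 4 mm a turn, stays where it is left, turns with about 0.05 N m (some 2 N at a wing), and stops hard when tight
- green_holder: holder of the green ribbon, fixed to the table: wooden base 110 x 86 x 16 mm with a green strip on its front edge, upright 10 mm brass spindle (top 78 mm above the table), lying spool (66 mm across, top 40 mm up), washer (top 43 mm), black wing nut on top. Origin: on the table, on the spindle's axis; z up, level x points to the steel guide post 58 mm away, which keeps a fingertip from circling the nut
- green_guide (a point): top of the green holder's guide post (upright, 8 mm thick, with a 24 mm wide eye, top 104 mm above the table)
- green_nut_centre (a point): point on the spindle's axis at mid-height of the wings of the green holder's wing nut, 67 mm above the table when tight and up to 5.5 mm higher when unscrewed. The nut has two flat upright wings straight opposite each other: each 7 mm thick, 24 mm high (12 mm above and below this point), reaching from the hub out to 42 mm from the axis
- green_nut_wing (a point): point in the middle of one wing of the green nut, 30 mm out from the axis; the other wing is diametrically opposite
- green_nut (a joint): turn of the green nut in rad: 0 = screwed down tight against its stop, negative = unscrewed (-6.28 is one full turn up); it grows when the nut is turned clockwise seen from above. The nut sinks 4 mm a turn, stays where it is left, turns with about 0.05 N m (some 2 N at a wing), and stops hard when tight
- red_nut_hub: cone-shaped hub of the red holder's nut, 30 mm across at the foot, 17 mm high, below and between the wings; origin on the axis at its underside
- red_nut_pushed: the halves of the red nut's wings with the faces to push for tightening (the trailing faces in a clockwise turn); origin on the axis at the nut's underside
- red_nut_back: the other halves of the same wings, with the opposite (leading) faces; same origin
- price_marker: white felt pen, 135 mm long, 16 mm thick, lying on the table; to be left alone; origin under its centre
- tape_roll: roll of tan tape, 93 mm across, 48 mm high; to be left alone; origin under its centre
- candle_jar: cream candle jar with wooden lid, 81 mm across, 110 mm high; to be left alone; origin under its centre
- call_bell: chrome counter bell on a black foot, 86 mm across, 62 mm high; to be left alone; origin under its centre
- jewel_box: dark red jewel box, 68 x 66 x 36 mm; to be left alone; origin under its centre
- gift_tags: block of cream gift tags, 110 x 42 x 11 mm; to be left alone; origin under its centre
- spare_spool: spool of yellow ribbon, 66 mm across, 24 mm high, lying on the table, in no holder; to be left alone; origin under its centre

How it is judged:
By the outcome, as a careful person would: the job done as asked, in the order asked, and still so for the second after the job is handed in, with the robot touching nothing.
It also fails if it takes over 58 s, if anything falls off the work surface, if the arm or the gripper's body presses on something with over 40 N, if the wrist force passes 120 N, or if a joint passes its speed limit or range.

## Working session

There is one attempt and no reset: what is moved stays moved. The work goes in short steps, Python scripts to look and compute and a tool call to move; the robot and the scene stay as the last step left them, time stands still between calls to the robot, and variables do not carry over. Pictures are saved under pics/ and viewed, and the job is handed in when it is done.

Besides the shell and the picture viewer there is one more tool, called after "Emit:" as name(argument=value, ...) on one line, values as JSON. send_rows: Moves the arm, as the interface text tells. Its arguments: {"type":"object","properties":{"moves":{"type":"array"},"squeeze":{"type":"number"}},"required":["moves"]}

```bash
ls; mkdir -p pics
python3 - <<'E'
from plant import manip, vision
import cv2
s=manip.read_state()
for k,v in s.items(): print(k,v)
for n in("scene","top"):
    c=vision.read_camera(n); cv2.imwrite(f"pics/{n}0.png",c["frame"]); print(n,c["K"],c["position"],c["orientation"])
E
```

```text
pics
time_s 0.0
joints [ 1.13276843  0.53718893 -0.00441507  1.53885985  0.0026575   1.06731018
 -0.07121452]
joint_vel [ 0.00085817  0.00024291  0.00116648  0.0009209  -0.00064374 -0.00119377
  0.00098719]
joint_efforts [-7.61310230e-05 -5.83413434e+01  1.04862113e+00 -2.59105700e+01
  1.23051446e-02  9.34603770e-03 -5.78310460e-05]
ee_pos [ 235.94100412 -605.12626364  303.00365353]
eef_rot [-8.42942787e-04  9.82761339e-01  1.84876646e-01 -2.55891697e-04]
ft_force [-0.30501997  0.00583827 -0.19869173]
moment [0.05874712 0.01275035 0.01838127]
finger_gap 0.99935162443174
scene [[586.66965369   0.         315.32761303]
 [  0.         586.66965369 237.42364564]
 [  0.           0.           1.        ]] [  684.73718981 -1048.47828249  1324.73044643] [-0.34718941  0.93678488  0.0378023  -0.02155415]
top [[466.48119434   0.         320.42138263]
 [  0.         466.48119434 235.63176517]
 [  0.           0.           1.        ]] [ 407.28728309   42.09946442 1362.19321036] [-0.04420026  0.71288175 -0.6981656   0.04909931]
```

View pics/scene0.png

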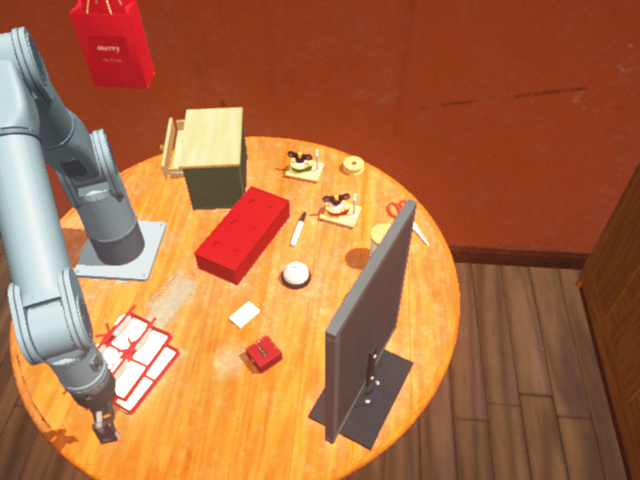

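View pics/top0.png

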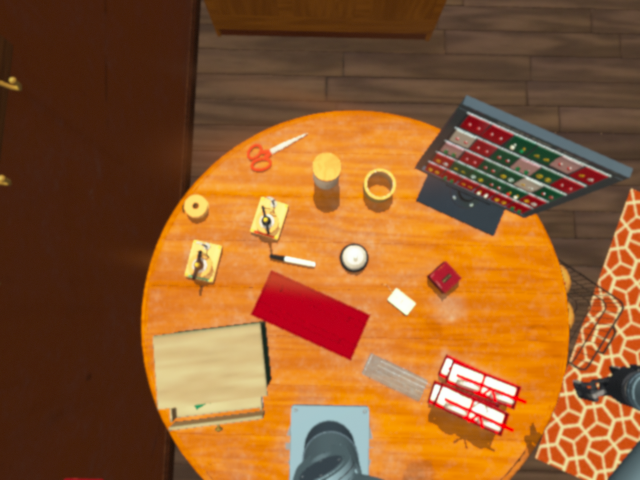

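The scene shows two holders, at scene px (302,165) and (340,210) and at top px (203,262) and (268,218). I'll zoom in on both.

Run:
```python
import cv2,numpy as np
s=cv2.imread("pics/scene0.png");t=cv2.imread("pics/top0.png")
a=cv2.resize(s[135:235,270:380],None,fx=7,fy=6,interpolation=cv2.INTER_CUBIC)
a=cv2.resize(s[140:235,270:380],(770,570+95-95),interpolation=cv2.INTER_CUBIC)
b=cv2.resize(t[190:295,175:300],(714,600),interpolation=cv2.INTER_CUBIC)
cv2.imwrite("pics/sz.png",a);cv2.imwrite("pics/tz.png",b)
```

```text
(no output)
```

View pics/sz.png

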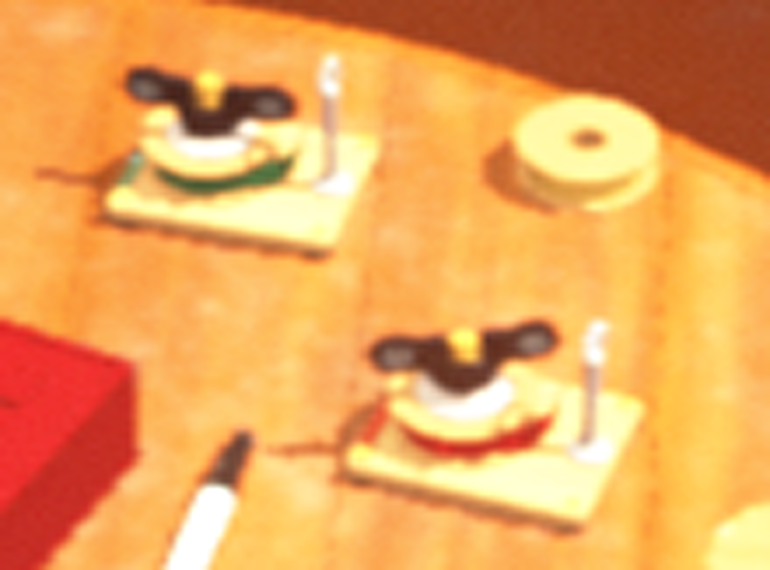

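View pics/tz.png

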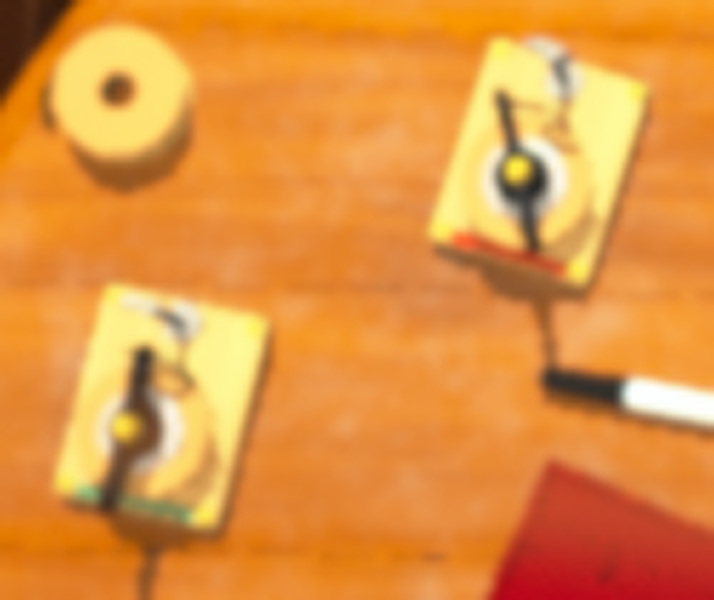

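```bash
cat > h.py <<'E'
import numpy as np,json
from scipy.spatial.transform import Rotation as R
C={}
def cam(n):
    if n not in C:
        from plant import vision
        c=vision.read_camera(n); q=np.array(c["orientation"]);C[n]=(np.array(c["K"]),np.array(c["position"]),R.from_quat(q[[1,2,3,0]]).as_matrix(),c["frame"])
    return C[n]
def bp(n,u,v,z):
    K,p,M,_=cam(n); d=M@np.linalg.inv(K)@np.array([u,v,1.]); return p+d*(z-p[2])/d[2]
def pr(n,P):
    K,p,M,_=cam(n); x=K@(M.T@(np.array(P,float)-p)); return x[:2]/x[2]
def tri(uv1,uv2):
    A=[];b=[]
    for n,(u,v) in(("scene",uv1),("top",uv2)):
        K,p,M,_=cam(n); d=M@np.linalg.inv(K)@np.array([u,v,1.]);d/=np.linalg.norm(d);Q=np.eye(3)-np.outer(d,d);A.append(Q);b.append(Q@p)
    return np.linalg.lstsq(np.vstack(A),np.hstack(b),rcond=None)[0]
E
python3 - <<'E'
from h import *
np.set_printoptions(precision=1,suppress=True)
T=lambda x,y:(175+x*125/714-.5+.09,190+y*105/600-.5+.09)
S=lambda x,y:(270+x/7-.4,140+y/6-.4)
for n,t,s in(("spin",(517,168),(464,340)),("guide",(562,72),(598,330)),("gspin",(126,425),(209,82))):
    print(n,bp("top",*T(*t),78),bp("scene",*S(*s),78),tri(S(*s),T(*t)))
print("guide104",bp("top",*T(562,72),104),bp("top",*T(545,45),104),bp("top",*T(570,90),104),bp("scene",*S(598,327),104))
print("postfoot",bp("scene",*S(585,447),16))
for t in((500,97),(533,245)): print("wing",bp("top",*T(*t),82))
for t in((395,350),(540,336)): print("wing sc",bp("scene",*S(*t),74))
for t in((490,35),(650,88),(582,285),(430,238)): print("base",bp("top",*T(*t),16))
# monitor top corners, box, chest
for s,t in(((412,207),(468,97)),((332,325),(632,178)),((258,188),(272,272)),((238,282),(353,357)),((243,110),(152,337))): print("obs",tri(s,t))
print("jar",tri((380,232),(327,165)))
E
```

```text
spin [621.4 190.1  78. ] [622.4 184.5  78. ] [622.3 190.7  71.8]
guide [669.6 169.7  78. ] [679.  195.6  78. ] [672.1 169.2 101.3]
gspin [492.1 373.5  78. ] [494. 369.  78.] [492.8 375.   72.6]
guide104 [664.3 167.1 104. ] [677.3 175.8 104. ] [655.6 163.  104. ] [679.  171.7 104. ]
postfoot [676.5 173.6  16. ]
wing [655.7 199.1  82. ]
wing [583.1 180.5  82. ]
wing sc [593.3 179.4  74. ]
wing sc [654.4 193.6  74. ]
base [700.8 213.6  16. ]
base [674.9 130.4  16. ]
base [572.2 162.   16. ]
base [594.7 240.2  16. ]
obs [ 796.8 -245.9  497. ]
obs [ 648.8 -542.   516.1]
obs [435.7 147.7 146.9]
obs [294.  -60.3 -52. ]
obs [305.1 449.4 176.9]
jar [760.3  19.2 119.6]
```

Red spindle is at about (621.7, 189), with the post at −15.7° and the wings along 14°. The straight path at z≈300 clears the monitor, chest and box.

```bash
cat >> h.py <<'E'
def delta(target):
    from plant import manip
    s=manip.read_state();q=np.array(s["eef_rot"]);M=R.from_quat(q[[1,2,3,0]]).as_matrix()
    return M.T@(np.array(target)-s["ee_pos"]),M,s
E
python3 - <<'E'
from h import *
np.set_printoptions(precision=3,suppress=True)
d,M,s=delta([608,157,303]);print(d);print(M)
E
```

```text
[ 623.546 -574.993    0.913]
[[ 0.932  0.363 -0.   ]
 [ 0.363 -0.932  0.001]
 [-0.    -0.001 -1.   ]]
```

Emit:
send_rows(moves=[0,0,0,20,-18,0,-1,0,0,0,39,-36,0,-1,0,0,0,39,-36,0,-1,0,0,0,39,-36,0,-1,0,0,0,39,-36,0,-1,0,0,0,39,-36,0,-1,0,0,0,39,-36,0,-1,0,0,0,39,-36,0,-1,0,0,0,39,-36,0,-1,0,0,0,39,-36,0,-1,0,0,0,39,-36,0,-1,0,0,0,39,-36,0,-1,0,0,0,39,-36,0,-1,0,0,0,39,-36,0,-1,0,0,0,39,-36,0,-1,0,0,0,39,-36,0,-1,0,0,0,19,-18,0,-1,0,0,0,0,0,60,-1,0,0,0,0,0,0,-1,0,0,0,0,0,0,-1], squeeze=20)

```text
time_s: 2.7
ee_pos: [608.8, 157.5, 245.3]
eef_rot: [0.0, 0.983, 0.184, 0.001]
ft_force: [0.8, 0.2, 0.9]
finger_gap: 0.003
```

Run:
```python
from h import *
import cv2
np.set_printoptions(precision=3,suppress=True)
d,M,s=delta([608,157,300]);print(d,s["ee_pos"],s["joints"],s["finger_gap"],s["time_s"]);print(M)
for n in("scene","top"):
    f=cam(n)[3]; cv2.imwrite(f"pics/{n}1.png",f)
    e=s["ee_pos"]; print(n,pr(n,e),pr(n,e-[0,0,73]),pr(n,e-[0,0,86]))
f=cam("scene")[3]; g=cam("top")[3]
a=cv2.resize(f[100:250,260:420],(640,600),interpolation=cv2.INTER_CUBIC)
cv2.imwrite("pics/sz1.png",a)
```

```text
[ -0.845   0.155 -54.726] [608.786 157.457 245.275] [-0.107  0.585 -0.309  1.634  0.207  0.954 -1.688] 0.0030442416981621002 2.7
[[ 0.932  0.363  0.001]
 [ 0.363 -0.932  0.   ]
 [ 0.001  0.    -1.   ]]
scene [331.057 159.941] [330.898 179.335] [330.871 182.654]
top [270.815 212.911] [273.559 217.992] [274.014 218.834]
```

View pics/sz1.png

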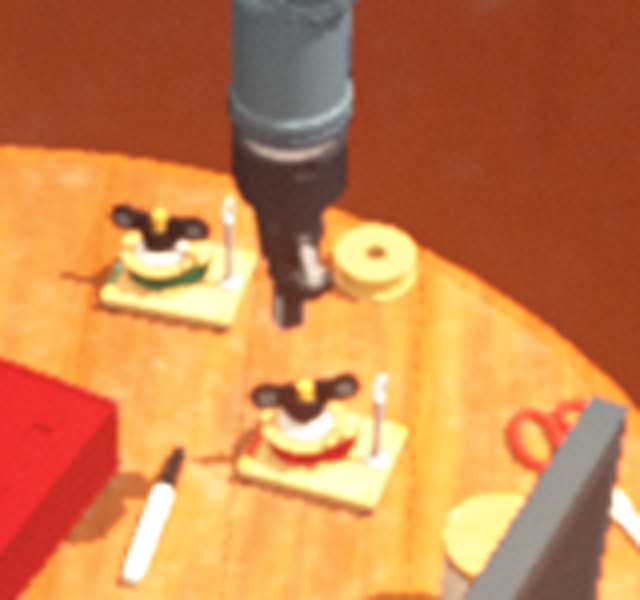

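View pics/top1.png

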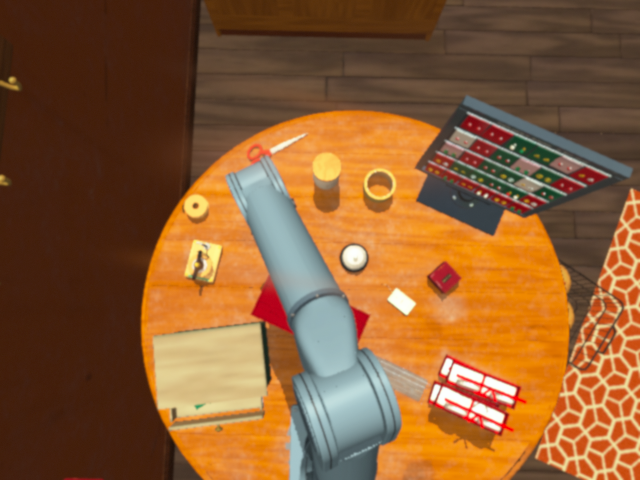

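```bash
cat >> h.py <<'E'
CX,CY=621.8,189.0
def arc(a0,a1,step,r,z=134,start=None,hand=-1):
    """rows in tool frame, world angles deg; rounded to .1 cumulatively, from commanded start (world xyz)"""
    d,M,s=delta([0,0,0]); M=np.array([[.9322,.3620,0],[.3620,-.9322,0],[0,0,-1]])
    p=np.array(s["ee_pos"] if start is None else start,float)
    n=int(round(abs(a1-a0)/step)); out=[]
    for a in np.linspace(a0,a1,n+1)[0 if False else 1:]:
        t=np.array([CX+r*np.cos(np.radians(a)),CY+r*np.sin(np.radians(a)),p[2]])
        v=np.round(M.T@(t-p),1); p=p+M@v; out+= [0,0,0,float(v[0]),float(v[1]),0,hand]
    print(out,p)
E
python3 - <<'E'
from h import *
arc(-112,-282,10,33)
E
```

```text
[0, 0, 0, -3.5, -4.9, 0, -1, 0, 0, 0, -3.1, -4.9, 0, -1, 0, 0, 0, -2.1, -5.4, 0, -1, 0, 0, 0, -1.2, -5.6, 0, -1, 0, 0, 0, -0.2, -5.8, 0, -1, 0, 0, 0, 0.9, -5.6, 0, -1, 0, 0, 0, 1.8, -5.5, 0, -1, 0, 0, 0, 2.7, -5.1, 0, -1, 0, 0, 0, 3.5, -4.5, 0, -1, 0, 0, 0, 4.3, -3.8, 0, -1, 0, 0, 0, 4.9, -3.1, 0, -1, 0, 0, 0, 5.4, -2.1, 0, -1, 0, 0, 0, 5.6, -1.2, 0, -1, 0, 0, 0, 5.7, -0.1, 0, -1, 0, 0, 0, 5.7, 0.8, 0, -1, 0, 0, 0, 5.5, 1.8, 0, -1, 0, 0, 0, 5.1, 2.7, 0, -1] [628.68591365 221.28758389 246.3316587 ]
```

Emit:
send_rows(moves=[0,0,0,0,0,40,-1,0,0,0,0,0,40,-1,0,0,0,0,0,20,-1,0,0,0,0,0,11,-1,0,0,0,0,0,0,-1])

```text
time_s: 3.42
ee_pos: [608.7, 157.8, 133.4]
eef_rot: [-0.0, 0.983, 0.185, 0.0]
ft_force: [-0.2, 0.6, 0.3]
finger_gap: -0.002
```

```bash
cat >> h.py <<'E'
def look(tag):
    import cv2
    f=cam("scene")[3]; a=cv2.resize(f[165:240,295:385],(720,600),interpolation=cv2.INTER_CUBIC); cv2.imwrite(f"pics/{tag}.png",a)
E
python3 - <<'E'
from h import *
look("n0")
E
```

```text
(no output)
```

View pics/n0.png

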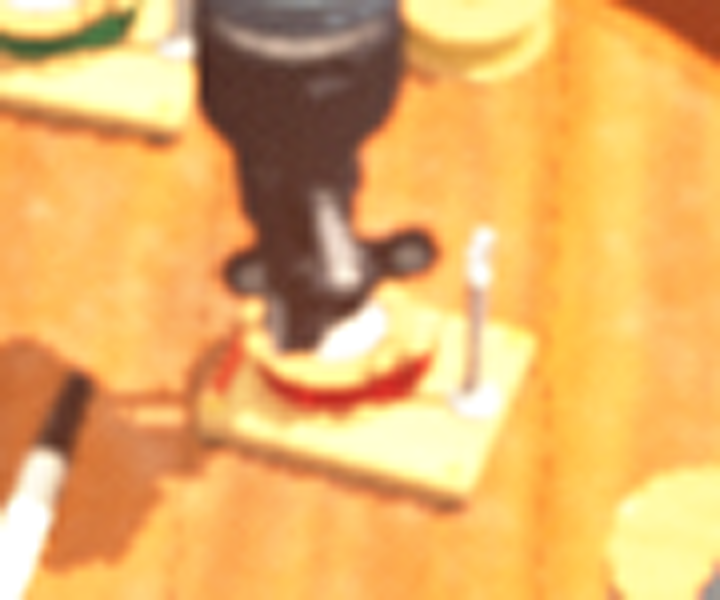

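The fingertip sits beside the front wing on its trailing side, with the wing ends at (240,270) and (415,250). I'll start pushing.

Emit:
send_rows(moves=[0,0,0,-3.5,-4.9,0,-1,0,0,0,-3.1,-4.9,0,-1,0,0,0,-2.1,-5.4,0,-1,0,0,0,-1.2,-5.6,0,-1,0,0,0,-0.2,-5.8,0,-1,0,0,0,0.9,-5.6,0,-1,0,0,0,1.8,-5.5,0,-1,0,0,0,2.7,-5.1,0,-1])

```text
time_s: 4.47
ee_pos: [588.0, 196.4, 132.7]
eef_rot: [-0.0, 0.983, 0.185, -0.0]
ft_force: [0.4, -2.3, 0.1]
finger_gap: 0.0
```

Run:
```python
from h import *
look("n1")
```

```text
(no output)
```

View pics/n1.png

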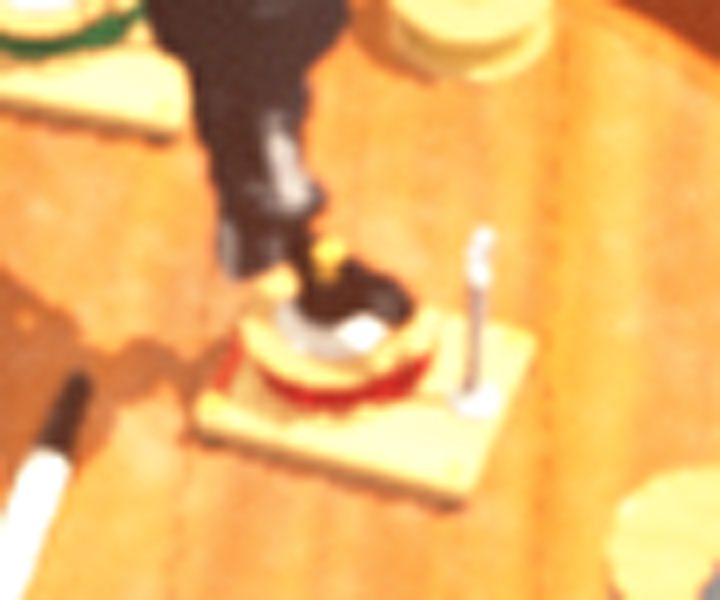

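Emit:
send_rows(moves=[0,0,0,3.5,-4.5,0,-1,0,0,0,4.3,-3.8,0,-1,0,0,0,4.9,-3.1,0,-1])

```text
time_s: 4.9
ee_pos: [596.0, 211.6, 132.8]
eef_rot: [-0.0, 0.983, 0.185, -0.0]
ft_force: [-1.5, -0.3, -0.2]
finger_gap: -0.002
```

Emit:
send_rows(moves=[0,0,0,5.4,-2.1,0,-1,0,0,0,5.6,-1.2,0,-1,0,0,0,5.7,-0.1,0,-1])

```text
time_s: 5.28
ee_pos: [610.3, 220.8, 132.8]
eef_rot: [-0.0, 0.983, 0.185, -0.0]
ft_force: [-3.1, -0.9, -0.2]
finger_gap: -0.002
```

Emit:
send_rows(moves=[0,0,0,5.7,0.8,0,-1,0,0,0,5.5,1.8,0,-1,0,0,0,5.1,2.7,0,-1])

```text
time_s: 5.65
ee_pos: [627.9, 221.9, 133.0]
eef_rot: [-0.0, 0.983, 0.185, 0.0]
ft_force: [-1.8, 0.3, -0.6]
finger_gap: -0.001
```

Run:
```python
from h import *
look("n2")
```

```text
(no output)
```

View pics/n2.png

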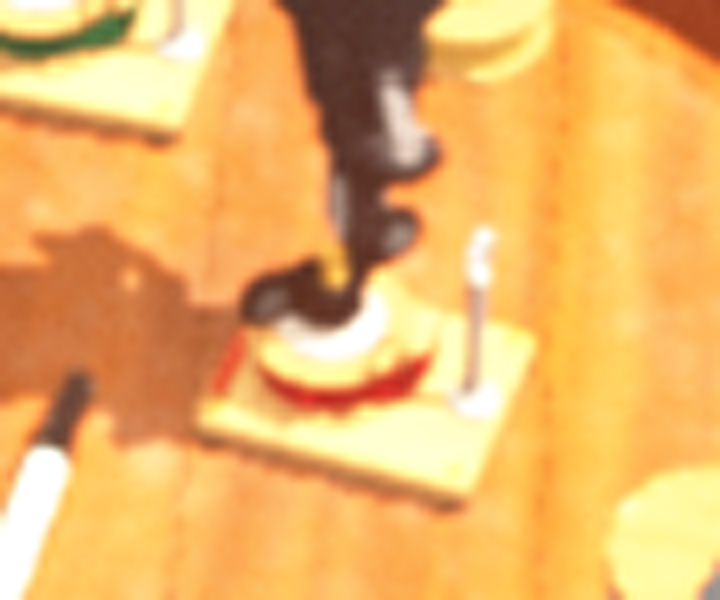

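Run:
```python
from h import *
import cv2
np.set_printoptions(precision=2,suppress=True)
K,p,M,f=cam("scene")
for u,v in((400,230),(265,300)): print(bp("scene",295+u/8-.4,165+v/8-.4,78))
d,M,s=delta([626.4,156.3,134]);print(d,s["ft_force"])
arc(-82,-282,10,33,start=[626.4,156.3,134])
```

```text
[647.63 198.65  78.  ]
[599.87 158.66  78.  ]
[-25.67  59.95  -0.93] [0.47 0.34 0.55]
[0, 0, 0, -5.5, -1.8, 0, -1, 0, 0, 0, -5.0, -2.7, 0, -1, 0, 0, 0, -4.6, -3.6, 0, -1, 0, 0, 0, -3.8, -4.3, 0, -1, 0, 0, 0, -3.0, -4.9, 0, -1, 0, 0, 0, -2.1, -5.3, 0, -1, 0, 0, 0, -1.2, -5.7, 0, -1, 0, 0, 0, -0.2, -5.7, 0, -1, 0, 0, 0, 0.8, -5.7, 0, -1, 0, 0, 0, 1.8, -5.5, 0, -1, 0, 0, 0, 2.7, -5.0, 0, -1, 0, 0, 0, 3.6, -4.5, 0, -1, 0, 0, 0, 4.3, -3.9, 0, -1, 0, 0, 0, 4.9, -3.0, 0, -1, 0, 0, 0, 5.3, -2.1, 0, -1, 0, 0, 0, 5.7, -1.2, 0, -1, 0, 0, 0, 5.7, -0.2, 0, -1, 0, 0, 0, 5.7, 0.8, 0, -1, 0, 0, 0, 5.5, 1.8, 0, -1, 0, 0, 0, 5.0, 2.7, 0, -1] [628.62 221.31 134.  ]
```

Emit:
send_rows(moves=[0,0,0,-2,0,-15,-1,0,0,0,0,0,-32,-1,0,0,0,-12,30,0,-1,0,0,0,-12,30,0,-1,0,0,0,0,0,20,-1,0,0,0,0,0,18,-1,0,0,0,0,0,9,-1,0,0,0,0,0,0,-1])

```text
time_s: 6.75
ee_pos: [624.3, 157.0, 131.9]
eef_rot: [-0.0, 0.983, 0.186, -0.001]
ft_force: [0.5, -0.3, -0.3]
finger_gap: -0.001
```

Run:
```python
from h import *
look("n3")
```

```text
(no output)
```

View pics/n3.png

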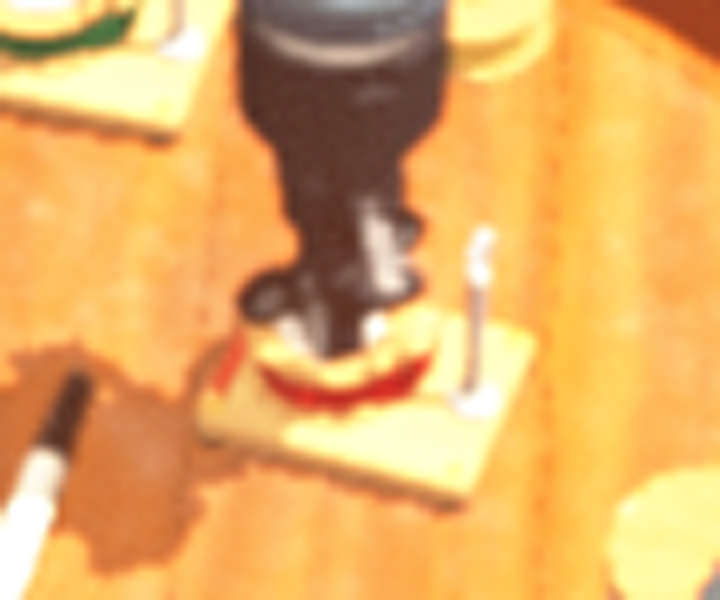

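Emit:
send_rows(moves=[0,0,0,-3.5,-1.8,0,-1,0,0,0,-5,-2.7,0,-1,0,0,0,-4.6,-3.6,0,-1,0,0,0,-3.8,-4.3,0,-1])

```text
time_s: 7.3
ee_pos: [604.8, 161.4, 133.2]
eef_rot: [0.0, 0.983, 0.185, 0.001]
ft_force: [1.6, -0.3, 0.8]
finger_gap: 0.003
```

Emit:
send_rows(moves=[0,0,0,-3,-4.9,0,-1,0,0,0,-2.1,-5.3,0,-1,0,0,0,-1.2,-5.7,0,-1])

```text
time_s: 7.68
ee_pos: [592.9, 173.8, 132.8]
eef_rot: [0.0, 0.983, 0.185, -0.0]
ft_force: [1.4, -2.2, -0.4]
finger_gap: 0.006
```

Emit:
send_rows(moves=[0,0,0,-0.2,-5.7,0,-1,0,0,0,0.8,-5.7,0,-1,0,0,0,1.8,-5.5,0,-1])

```text
time_s: 8.05
ee_pos: [588.8, 191.0, 132.7]
eef_rot: [0.0, 0.983, 0.185, -0.0]
ft_force: [0.4, -1.5, -0.1]
finger_gap: -0.001
```

Emit:
send_rows(moves=[0,0,0,2.7,-5,0,-1,0,0,0,3.6,-4.5,0,-1,0,0,0,4.3,-3.9,0,-1])

```text
time_s: 8.43
ee_pos: [594.1, 207.4, 132.7]
eef_rot: [0.0, 0.983, 0.185, -0.0]
ft_force: [-0.3, -1.4, 0.0]
finger_gap: 0.002
```

Emit:
send_rows(moves=[0,0,0,4.9,-3,0,-1,0,0,0,5.3,-2.1,0,-1,0,0,0,5.7,-1.2,0,-1])

```text
time_s: 8.8
ee_pos: [606.7, 219.0, 132.8]
eef_rot: [-0.0, 0.983, 0.185, -0.0]
ft_force: [-1.4, -1.2, -0.1]
finger_gap: 0.004
```

Emit:
send_rows(moves=[0,0,0,5.7,-0.2,0,-1,0,0,0,5.7,0.8,0,-1])

```text
time_s: 9.05
ee_pos: [617.6, 222.7, 132.8]
eef_rot: [-0.0, 0.983, 0.185, -0.0]
ft_force: [-3.1, 0.2, -0.1]
finger_gap: -0.002
```

Emit:
send_rows(moves=[0,0,0,5.5,1.8,0,-1,0,0,0,5,2.7,0,-1])

```text
time_s: 9.3
ee_pos: [629.6, 222.2, 133.0]
eef_rot: [-0.0, 0.983, 0.185, 0.0]
ft_force: [-1.9, 0.7, -0.3]
finger_gap: -0.003
```

Run:
```python
from h import *
look("n4")
print(delta([626.4,156.3,134])[0])
```

```text
[-27.48109861  59.60863108  -0.93981321]
```

View pics/n4.png

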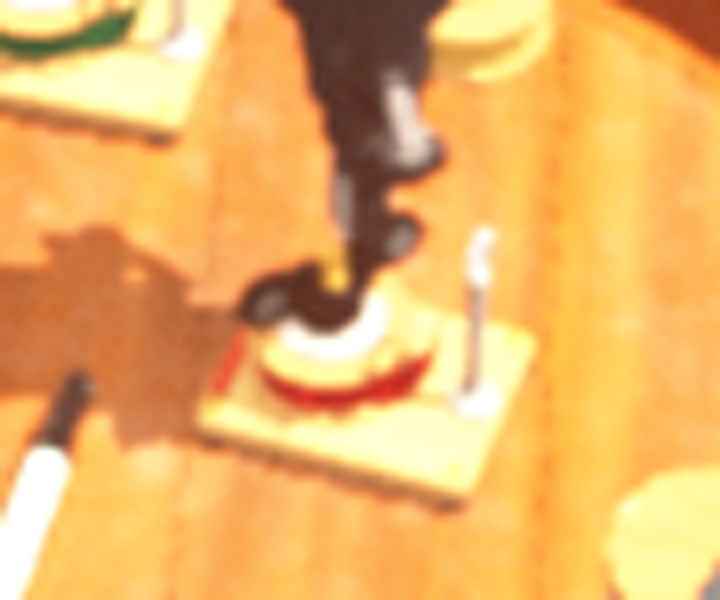

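Second stroke done: the wings are again at (400,237) and (265,300), a little lower. I'll repeat the stroke.

Emit:
send_rows(moves=[0,0,0,-3,0,-15,-1,0,0,0,0,0,-32,-1,0,0,0,-12,30,0,-1,0,0,0,-12,30,0,-1,0,0,0,0,0,20,-1,0,0,0,0,0,18,-1,0,0,0,0,0,9,-1,0,0,0,0,0,0,-1])

```text
time_s: 10.35
ee_pos: [624.9, 157.0, 131.9]
eef_rot: [-0.0, 0.983, 0.186, -0.001]
ft_force: [-0.1, -0.1, 0.2]
finger_gap: -0.003
```

Emit:
send_rows(moves=[0,0,0,-4.5,-1.8,0,-1,0,0,0,-5,-2.7,0,-1,0,0,0,-4.6,-3.6,0,-1])

```text
time_s: 10.72
ee_pos: [609.2, 158.6, 133.3]
eef_rot: [0.0, 0.983, 0.185, 0.0]
ft_force: [0.1, -0.2, 0.7]
finger_gap: -0.001
```

Emit:
send_rows(moves=[0,0,0,-3.8,-4.3,0,-1,0,0,0,-3,-4.9,0,-1])

```text
time_s: 10.98
ee_pos: [600.0, 164.5, 133.2]
eef_rot: [0.0, 0.983, 0.185, 0.001]
ft_force: [1.5, -0.8, -0.4]
finger_gap: -0.003
```

Emit:
send_rows(moves=[0,0,0,-2.1,-5.3,0,-1,0,0,0,-1.2,-5.7,0,-1])

```text
time_s: 11.22
ee_pos: [592.7, 173.5, 132.8]
eef_rot: [0.0, 0.983, 0.185, -0.0]
ft_force: [1.2, -1.6, -0.3]
finger_gap: -0.001
```

Emit:
send_rows(moves=[0,0,0,-0.2,-5.7,0,-1,0,0,0,0.8,-5.7,0,-1])

```text
time_s: 11.48
ee_pos: [589.1, 183.2, 132.6]
eef_rot: [0.001, 0.983, 0.185, -0.001]
ft_force: [4.0, -12.4, 0.1]
finger_gap: 0.0
```

Run:
```python
from h import *
look("n5")
s=delta([0,0,0])[2];print(s["ee_pos"],s["ft_force"],s["moment"])
```

```text
[589.27570362 182.75338006 132.53878104] [ 1.64598573 -7.79029103  0.77878844] [-1.62810023 -0.34418805 -0.0307971 ]
```

View pics/n5.png

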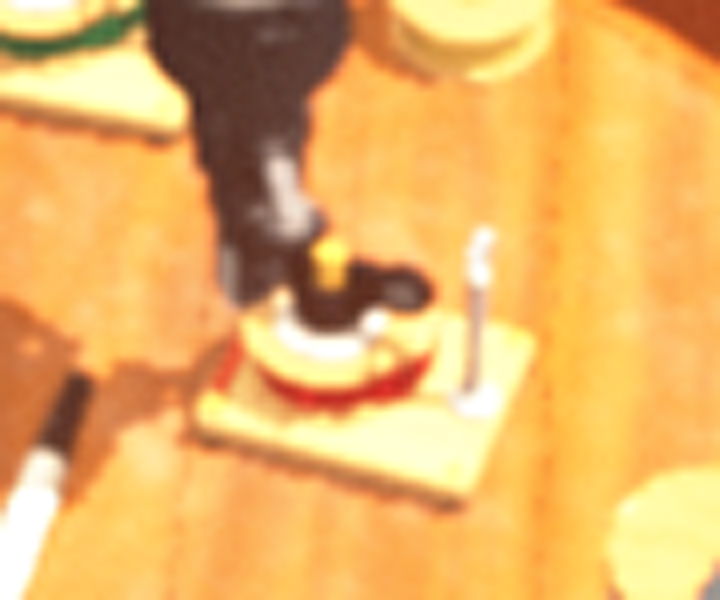

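Emit:
send_rows(moves=[0,0,0,0.4,-1.5,0,-1,0,0,0,0,0,0,-1])

```text
time_s: 11.78
ee_pos: [589.3, 182.9, 132.5]
eef_rot: [0.002, 0.983, 0.184, -0.001]
ft_force: [1.8, -8.6, 0.9]
finger_gap: 0.001
```

Emit:
send_rows(moves=[0,0,0,0.8,-3,0,-1,0,0,0,0,0,0,-1])

```text
time_s: 12.02
ee_pos: [589.3, 183.7, 132.4]
eef_rot: [0.004, 0.983, 0.183, -0.001]
ft_force: [1.7, -13.2, 3.0]
finger_gap: 0.003
```

Emit:
send_rows(moves=[0,0,0,1,-4,0,-1,0,0,0,0,0,0,-1,0,0,0,0,0,0,-1])

```text
time_s: 12.4
ee_pos: [589.2, 184.7, 132.2]
eef_rot: [0.006, 0.983, 0.182, -0.002]
ft_force: [1.7, -19.2, 4.3]
finger_gap: 0.001
```

The stop is firm: 19 N at the wing with almost no movement. I'll back off, lift clear and check.

Emit:
send_rows(moves=[0,0,0,-2,8,0,-1,0,0,0,-2,8,0,-1,0,0,0,0,0,-20,-1,0,0,0,0,0,-40,-1,0,0,0,0,0,-50,-1,0,0,0,-20,50,-30,-1,0,0,0,-20,55,-10,-1,0,0,0,-20,55,0,-1,0,0,0,-20,55,0,-1,0,0,0,-20,55,0,-1,0,0,0,0,0,0,-1,0,0,0,0,0,0,-1])

```text
time_s: 13.9
ee_pos: [595.6, -109.4, 284.0]
eef_rot: [-0.001, 0.983, 0.185, 0.001]
ft_force: [-0.8, 0.1, -0.3]
finger_gap: -0.001
```

Run:
```python
from h import *
import cv2
look("n6")
s=delta([0,0,0])[2];print(s["ee_pos"],s["ft_force"],s["time_s"])
cv2.imwrite("pics/top6.png",cam("top")[3]);cv2.imwrite("pics/scene6.png",cam("scene")[3])
g=cam("top")[3];cv2.imwrite("pics/tz6.png",cv2.resize(g[190:295,175:300],(714,600),interpolation=cv2.INTER_CUBIC))
```

```text
[ 595.61649903 -108.53496573  283.77051499] [-0.0014299  -0.43873926  0.55481098] 13.95
```

View pics/n6.png

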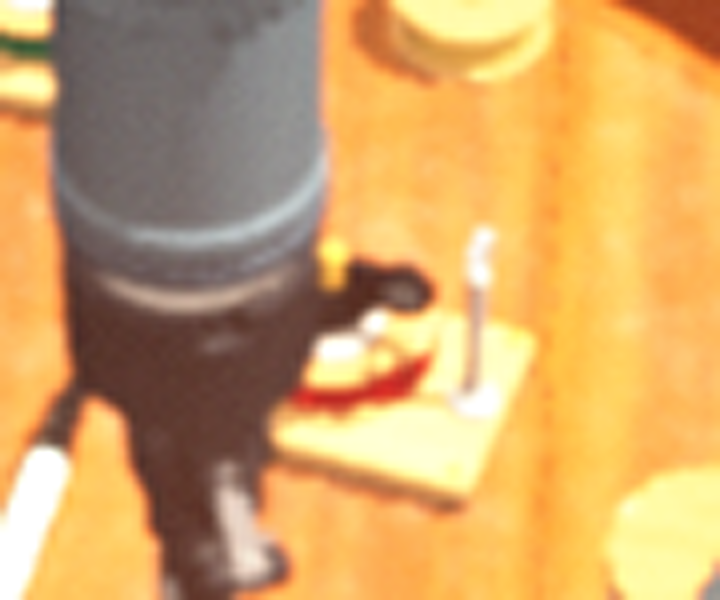

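View pics/tz6.png

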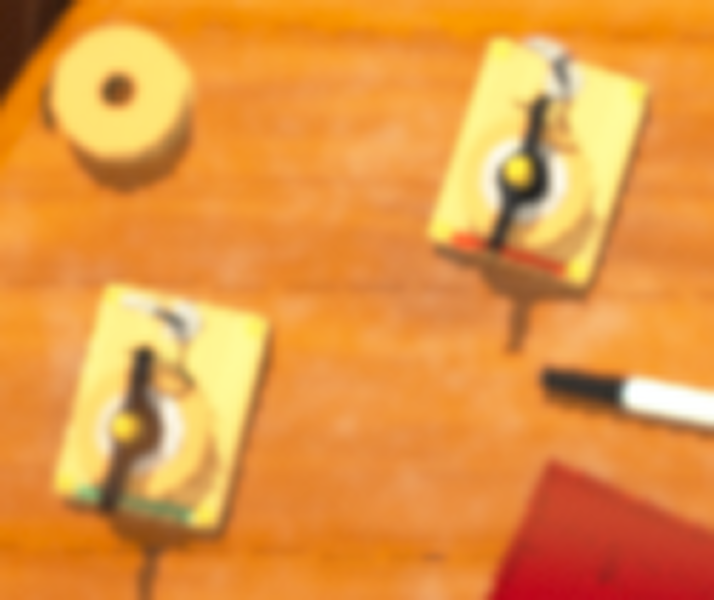

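View pics/scene6.png

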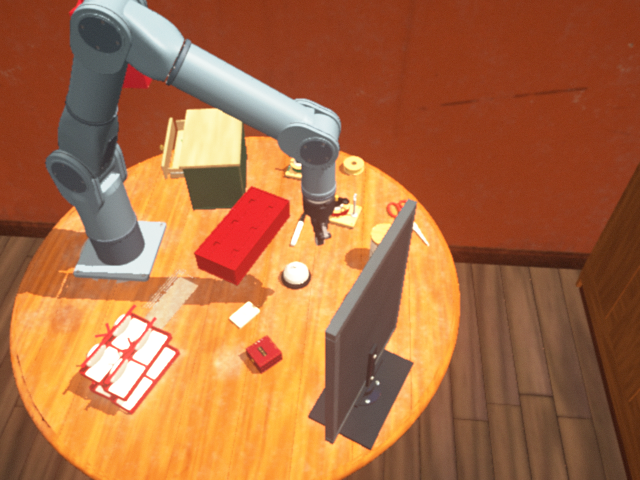

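Run:
```python
from plant import manip
import cv2,numpy as np
a=cv2.imread("pics/top0.png").astype(int);b=cv2.imread("pics/top6.png").astype(int)
for n,(x0,y0,x1,y1) in dict(pen=(255,250,318,270),tape=(360,165,400,200),jar=(308,148,345,190),bell=(335,240,372,275),box=(425,260,462,297),tags=(385,285,418,318),spool=(180,192,212,224),green=(183,238,224,300)).items():
    d=abs(a-b)[y0:y1,x0:x1].max(2);print(n,(d>40).sum())
print(manip.finish_job())
```

```text
pen 16
tape 769
jar 0
bell 0
box 859
tags 967
spool 0
green 0
the job is handed in; nothing more can be done
None
```

View pics/top6.png

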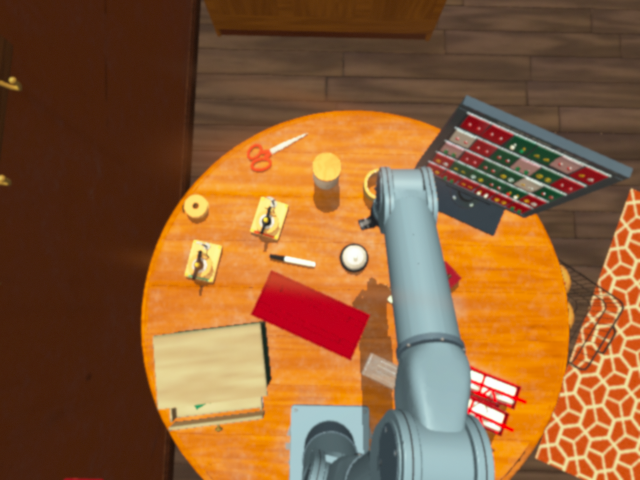

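The red nut is screwed down to its stop, and the job was handed in at about 14 s. I pushed its wings clockwise with the shut fingertips in three strokes, about 390° in all, and never gripped the nut.

- **Tightness:** the turning force was 1.5–3 N until the nut stopped. It then held firm while I pushed on to about 19 N. The last picture shows its wings in line with the holder, pointing at the post.
- **Green nut and other objects:** comparing pictures from before and after, nothing changed at the green holder, jar, bell or spare spool. The pen area differed by only 16 pixels, which I take to be the nut's moved shadow.
- **Not fully checked:** the same comparison flagged the tape roll, jewel box and gift tags, because the arm was hiding them in the last top picture. The box and tags look unmoved in the last scene picture. The tape roll is hidden there behind the monitor. The arm stayed well above all three.
- **Arm at the end:** it was parked clear, at TCP height 284 mm, with wrist force under 1 N.

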